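Stagger the parts trays on the stand and tally the stack

TASK

Stack the three loose parts trays on the stand for refilling, deepest first, then the medium one, the shallowest on top, in alternating steps: the first tray's foot goes in the stand's opening farther from the tally counter, the next tray steps back towards the counter and the last steps away again, each sitting level on the lip of the tray below with its foot down inside one opening, so that one compartment of each stays open. When the stack is complete, and not before, press the counter's spring plunger down to its stop and let it spring back. Leave the elbow, the pipe nipple and the V-block where they are.

Things in the scene. Friction and masses are not known exactly. Their poses are not given: they have to be found in the camera images.
- tray_deep: Deepest of three alike metal trays, 60 (x) x 132 (y) x 50 mm with its foot, under 0.4 kg; grip across the 60 mm. Lip, divider and openings as on stand, lip at z = 50 mm. Foot: 42 (x) x 50 (y) x 5 mm high, rounded, central; fits an opening below with 4 mm round it, underside on that lip (origin 5 mm below it). Same turned end for end. Origin: centre of the foot's underside, z up.
- tray_medium: Middle one of three alike metal trays, 60 (x) x 132 (y) x 40 mm with its foot, under 0.4 kg; grip across the 60 mm. Lip, divider and openings as on stand, lip at z = 40 mm. Foot: 42 (x) x 50 (y) x 5 mm high, rounded, central; fits an opening below with 4 mm round it, underside on that lip (origin 5 mm below it). Same turned end for end. Origin: centre of the foot's underside, z up.
- tray_shallow: Shallowest of three alike metal trays, 60 (x) x 132 (y) x 31 mm with its foot, under 0.4 kg; grip across the 60 mm. Lip, divider and openings as on stand, lip at z = 31 mm. Foot: 42 (x) x 50 (y) x 5 mm high, rounded, central; fits an opening below with 4 mm round it, underside on that lip (origin 5 mm below it). Same turned end for end. Origin: centre of the foot's underside, z up.
- stand: Fixed dark steel tray, 60 (x) x 132 (y) mm, on a 72 x 140 x 6 mm base plate; flat lip 5 mm wide, turned inward, at z = 45 mm; a divider at y = 0 (6 mm wide, flush with the lip) leaves two openings 50 (x) x 58 (y) mm, centred at y = +32 and -32 mm. A tray seated on it has its origin at z = 40 mm and y = +32 or -32 mm. Origin: centre of its underside on the bench, z up.
- counter: Fixed grey tally counter, foot 56 x 46 mm, box 70 mm high, on it a black mushroom plunger head 30 mm across, top 100 mm above the bench. Stands about 130 mm from the stand's centre, beyond one end or the other of it along the stand's y; which end varies. Origin: centre of its underside.
- plunger (a joint): Travel of the counter's plunger (m): 0 up, 0.012 at its stop; straight down; a spring of 2 N (up) to 5 N (at the stop) returns it.
- plunger_top (a point): Centre of the plunger head's top face, which moves down with it.
- elbow: Loose copper pipe elbow, 49 by 49 by 22 mm, a bystander beyond the stand's other end from the counter, about 130 mm from the stand's centre. Origin: centre of its underside.
- nipple: Loose steel hex pipe nipple, 32 by 50 by 28 mm, a bystander behind the stand. Origin: centre of its underside.
- v_block: Loose steel V-block, 50 by 50 by 36 mm, a bystander behind the stand. Origin: centre of its underside.
Mind the look-alikes: they are no part of the job. Leave any red look-alike of the tray_shallow alone.

How it is judged (in metres and radians):
On the way, in this order (a step that is already met when the one before it is completed fails the run):
1. the deepest tray sits on the stand with its foot in the opening farther from the counter, let go (x of tray_deep in the frame of stand between -0.008 and 0.008 m and y of tray_deep in the frame of stand between -0.04 and 0.04 m and (y of tray_deep in the frame of stand above 0.024 m or y of tray_deep in the frame of stand below -0.024 m) and z of tray_deep in the frame of stand between 0.0375 and 0.0425 m and angle between tray_deep's own z axis and vertical below 0.05 rad and angle between the y axis of tray_deep and the y axis of stand, either way round below 0.25 rad and (y of counter in the frame of stand below 0 m or y of tray_deep in the frame of stand below -0.014 m) and (y of counter in the frame of stand above 0 m or y of tray_deep in the frame of stand above 0.014 m) and contact force between tray_deep and the fingers below 0.05 N), for 0.2 s.
2. the medium tray sits on the deepest one, stepped back towards the counter, let go (x of tray_medium in the frame of tray_deep between -0.008 and 0.008 m and y of tray_medium in the frame of tray_deep between -0.04 and 0.04 m and (y of tray_medium in the frame of tray_deep above 0.024 m or y of tray_medium in the frame of tray_deep below -0.024 m) and z of tray_medium in the frame of tray_deep between 0.0425 and 0.0475 m and angle between tray_medium's own z axis and vertical below 0.05 rad and angle between the y axis of tray_medium and the y axis of tray_deep, either way round below 0.25 rad and y of tray_medium in the frame of stand between -0.018 and 0.018 m and contact force between tray_medium and the fingers below 0.05 N), for 0.2 s.
3. the shallowest tray sits on the medium one, stepped away from the counter, let go (x of tray_shallow in the frame of tray_medium between -0.008 and 0.008 m and y of tray_shallow in the frame of tray_medium between -0.04 and 0.04 m and (y of tray_shallow in the frame of tray_medium above 0.024 m or y of tray_shallow in the frame of tray_medium below -0.024 m) and z of tray_shallow in the frame of tray_medium between 0.0325 and 0.0375 m and angle between tray_shallow's own z axis and vertical below 0.05 rad and angle between the y axis of tray_shallow and the y axis of tray_medium, either way round below 0.25 rad and (y of counter in the frame of stand below 0 m or y of tray_shallow in the frame of stand below -0.014 m) and (y of counter in the frame of stand above 0 m or y of tray_shallow in the frame of stand above 0.014 m) and contact force between tray_shallow and the fingers below 0.05 N), for 0.2 s.
4. the plunger is pressed down to its stop (value of joint plunger above 0.0105 m), for 0.05 s.
At the end, for the whole second after the job is handed in: Deep on stand, medium on deep, shallow on top, at rest: each origin 32 mm along y from the one below, 0 across (+-8), seated height +-2.5 mm, tilt < 0.05, yaw in line < 0.25 rad; deep and shallow > 14 mm past the stand's middle away from the counter, medium within 18 mm of it; plunger up (< 2 mm) (x of tray_deep in the frame of stand between -0.008 and 0.008 m and y of tray_deep in the frame of stand between -0.04 and 0.04 m and (y of tray_deep in the frame of stand above 0.024 m or y of tray_deep in the frame of stand below -0.024 m) and z of tray_deep in the frame of stand between 0.0375 and 0.0425 m and angle between each of tray_deep, tray_medium, tray_shallow's own z axis and vertical below 0.05 rad and angle between the y axis of tray_deep and the y axis of stand, either way round below 0.25 rad and (y of counter in the frame of stand below 0 m or y of tray_deep in the frame of stand below -0.014 m) and (y of counter in the frame of stand above 0 m or y of tray_deep in the frame of stand above 0.014 m) and x of tray_medium in the frame of tray_deep between -0.008 and 0.008 m and y of tray_medium in the frame of tray_deep between -0.04 and 0.04 m and (y of tray_medium in the frame of tray_deep above 0.024 m or y of tray_medium in the frame of tray_deep below -0.024 m) and z of tray_medium in the frame of tray_deep between 0.0425 and 0.0475 m and angle between the y axis of tray_medium and the y axis of tray_deep, either way round below 0.25 rad and y of tray_medium in the frame of stand between -0.018 and 0.018 m and x of tray_shallow in the frame of tray_medium between -0.008 and 0.008 m and y of tray_shallow in the frame of tray_medium between -0.04 and 0.04 m and (y of tray_shallow in the frame of tray_medium above 0.024 m or y of tray_shallow in the frame of tray_medium below -0.024 m) and z of tray_shallow in the frame of tray_medium between 0.0325 and 0.0375 m and angle between the y axis of tray_shallow and the y axis of tray_medium, either way round below 0.25 rad and (y of counter in the frame of stand below 0 m or y of tray_shallow in the frame of stand below -0.014 m) and (y of counter in the frame of stand above 0 m or y of tray_shallow in the frame of stand above 0.014 m) and value of joint plunger below 0.002 m and linear speed of each of tray_deep, tray_medium, tray_shallow below 0.02 m/s); the robot touches nothing.
It fails at once if the plunger is pressed (more than 6 mm) while the shallowest tray is not seated on the medium one (value of joint plunger above 0.006 m and not (x of tray_shallow in the frame of tray_medium between -0.008 and 0.008 m and y of tray_shallow in the frame of tray_medium between -0.04 and 0.04 m and (y of tray_shallow in the frame of tray_medium above 0.024 m or y of tray_shallow in the frame of tray_medium below -0.024 m) and z of tray_shallow in the frame of tray_medium between 0.0325 and 0.0375 m and angle between tray_shallow's own z axis and vertical below 0.05 rad and angle between the y axis of tray_shallow and the y axis of tray_medium, either way round below 0.25 rad and (y of counter in the frame of stand below 0 m or y of tray_shallow in the frame of stand below -0.014 m) and (y of counter in the frame of stand above 0 m or y of tray_shallow in the frame of stand above 0.014 m))).
It fails at once if the elbow, the pipe nipple or the V-block is moved by more than 30 mm (distance of any of elbow, nipple, v_block from where it was at the start of the episode above 0.03 m).
It also fails if it takes over 72 s, if anything falls off the work surface, if the arm or the gripper's body presses on something with over 40 N, if the wrist force passes 120 N, or if a joint passes its speed limit or range.

ROBOT

A 6-joint arm with a two-finger parallel gripper is mounted at the origin on a cart in front of the work surface, level with it; the furniture and walls round the work are solid. World frame = base frame: x ahead of the robot, y to its left, z up, the work surface at z = 0. Lengths are in m, angles in degrees, forces in N, time in s.
With the tool pointing down it reaches from about 0.3 to 0.75 m from the base axis. Payload 8.5 kg.
Tool frame: the origin (TCP) lies on the centre line of the jaws, within the pads' length; the fingertips stand 25 mm ahead of it and the grasp point (between the pads) lies 6 mm ahead of it; z points along the fingers, y is the line along which they close (so a half turn about z gives the same grasp; the last joint's range is limited). The gripper opens to 85 mm and grips with 20 to 120 N. Pads are 22 mm wide; open, the fingers measure 114 mm over their backs; the gripper's body (76 mm by 85 mm) begins 54 mm behind the grasp point. The pads swing forward as they close: fully open they stand 13 mm farther back than shut.
Start: joints at [-79.945, 21.807, 74.336, -0, 83.858, -12.336], TCP at [0.21, -0.509, 0.256] pointing down, gripper open.
Joint ranges: [-178.18, 178.18], [-50.72, 133.34], [12.68, 142.11], [-81.47, 261.47], [9.98, 163.14], [-165.26, 165.26]. Speed limits (degrees/s): [136.94, 136.94, 180, 180, 180, 180].

INTERFACE

Orientations are given as a 3x3 rotation matrix whose columns are the frame's x, y, z axes.
In Python, from rig import telemetry, optics, env gives the robot as it stands.
- The arm moves only by the tool send_rows, never from a script. Its argument "deltas" is a list that holds one entry, the list of rows, each a list of 7 numbers: the shift along the tool's x, y, z in m, then the turn, a rotation vector about the tool's x, y, z in rad, then the opening, from -1 (shut) to 1 (fully open), so that 0 is half open. In form: [[[x, y, z, ax, ay, az, grip], ...]]. A call has 1 to 12 rows; each row shifts and turns the commanded pose from where the row before left it, along the tool's axes as they then stand; what a row does not reach is not made up. A row lasts 1/8 s, in which the tool goes at most 62.5 mm and 10.7 degrees, less where a joint would pass 70% of its speed; a pose out of reach is approached as far as the arm can. A call is refused whole if a number of a shift passes 0.0625 or a number of a turn 0.188, either way. A call with a gripper value outside its range is refused whole. The fingers move at their own pace and stop on an object; "squeeze" is the grip in N (left out, the last holds). Time passes only in rows, so rows that do not move let the fingers close. It gives the time, the measured TCP pose, the force, the opening and the grip force at its end, in the units of the state.
- telemetry.observe(): the state, without advancing time (a new reading comes with each control period).
- optics.get_image(name): name is "side" or "top"; returns a dict with "image" (384x512x3 uint8, red, green, blue), "range_z" (384x512 float32, m along the optical axis (not along the pixel's ray), 0 where there is no reading), "K" (3x3 intrinsics, pixels), "rvec" (rotation vector, rad) and "tvec" (3), from world to camera coordinates, as OpenCV has them. Camera axes: x right, y down, z forward; pixel columns grow to the right and rows downward; lengths in m; the calibration is good to about 2 mm. A picture is of the moment at which its call begins.
- env.close_job(): hands the job in; it is judged then, once.
The state is a dict: "time_s": time; "q": joint angles; "qvel": joint speeds; "joint_efforts": joint torques, N m; "position": TCP position; "tool_rot": TCP orientation; "ft_force": force on the tool from outside, world axes, zero at the start; "wrist_torque": the same for the moment, N m; "grip_width": finger opening in m; "gripper_force": force on a finger pad.
Only numpy, scipy, OpenCV 4.12 (cv2) and the standard library are available. Lean on these libraries where they do the work, as an engineer would, in place of code of your own. Each camera call takes 0.05 s, during which the arm holds its last target. There are 200 camera calls.

## Working session

There is one attempt and no reset: what is moved stays moved. The work goes in short steps, Python scripts to look and compute and a tool call to move; the robot and the scene stay as the last step left them, time stands still between calls to the robot, and variables do not carry over. Pictures are saved under pics/ and viewed, at most 10 in all, crops included, and the job is handed in when it is done.

Besides the shell and the picture viewer there is one more tool, called after "Request:" by a JSON object that holds its "api" and its "payload", one argument or row to a line. send_rows: Moves the arm, as the interface text tells. Its arguments: {"type":"object","properties":{"deltas":{"type":"array"},"squeeze":{"type":"number"}},"required":["deltas"]}

```bash
mkdir -p pics; cat > h.py <<'E'
import numpy as np, cv2
from rig import telemetry, optics, env
def world(d):
    K=d["K"];R=cv2.Rodrigues(np.array(d["rvec"]))[0];t=np.array(d["tvec"]).ravel()
    z=d["range_z"];v,u=np.mgrid[:z.shape[0],:z.shape[1]]
    P=np.stack([(u-K[0][2])/K[0][0]*z,(v-K[1][2])/K[1][1]*z,z],-1)
    W=(P-t)@R; W[z==0]=np.nan
    return W
def save(d,n,box=None,s=1):
    im=d["image"][...,::-1]
    if box: im=im[box[1]:box[3],box[0]:box[2]]
    cv2.imwrite("pics/"+n,cv2.resize(im,None,fx=s,fy=s,interpolation=cv2.INTER_CUBIC))
E
python3 - <<'E'
from h import *
a=optics.get_image("top");b=optics.get_image("side")
save(a,"top0.png",s=1.5);save(b,"side0.png",s=1.5)
np.savez("d0.npz",**{"top":world(a),"side":world(b),"ti":a["image"],"si":b["image"]})
for d in(a,b):
    R=cv2.Rodrigues(np.array(d["rvec"]))[0];print(np.round(-R.T@np.array(d["tvec"]).ravel(),3),R[2].round(2))
s=telemetry.observe();print(s["time_s"],s["position"],np.round(s["tool_rot"],3),s["grip_width"],s["ft_force"])
E
```

```text
[ 0.497 -0.235  1.144] [ 0.06  0.   -1.  ]
[0.093 0.481 0.805] [ 0.41 -0.63 -0.66]
0.1 [ 0.20947185 -0.50829594  0.25576663] [[ 0.925  0.381 -0.   ]
 [ 0.381 -0.925  0.001]
 [ 0.    -0.001 -1.   ]] 0.08557927677931713 [-0.33127513 -0.26835229 -0.06333485]
```

View pics/top0.png

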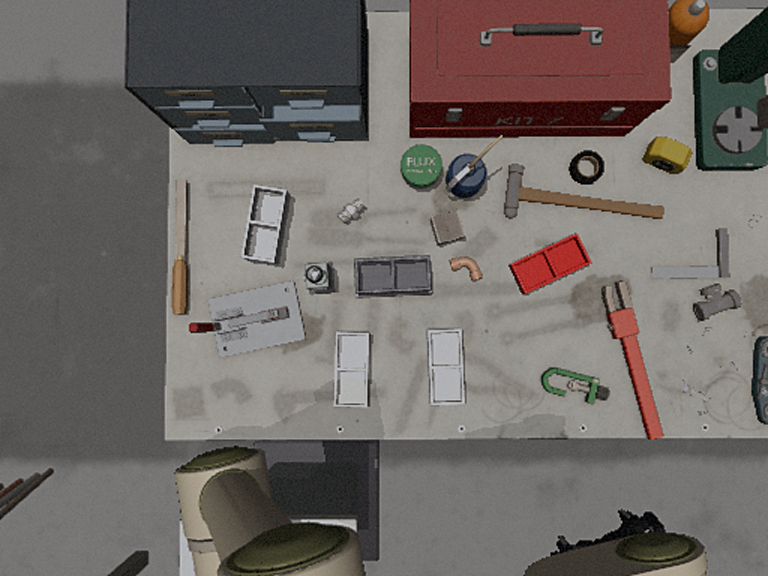

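View pics/side0.png

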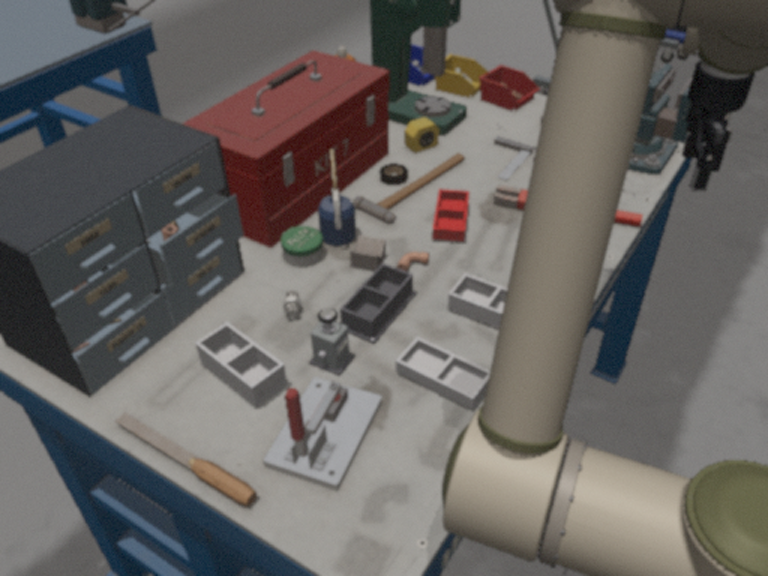

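The top view (image left = +y, up = +x) shows the stand at about (393,275), with the counter at (317,277) to its left and the elbow at (466,267). The white trays are at (266,224), (351,369) and (446,366), and the red look-alike is at (550,264). Next I'll fit their rectangles from depth.

```bash
cat >> h.py <<'E'
def fit(W,c,r=0.09,zmin=0.02,zmax=0.2,lip=True):
    P=W.reshape(-1,3);m=(np.hypot(P[:,0]-c[0],P[:,1]-c[1])<r)&(P[:,2]>zmin)&(P[:,2]<zmax);P=P[m]
    zl=np.percentile(P[:,2],90)
    # lip height = densest z in the upper part
    h,e=np.histogram(P[:,2],bins=np.arange(zmin,zmax,.001))
    up=P[P[:,2]>zl-.006] if lip else P
    (cx,cy),(w,hh),a=cv2.minAreaRect(up[:,:2].astype(np.float32))
    if w<hh: w,hh=hh,w;a+=90
    a=(a+90)%180-90   # direction of long axis from world x
    return np.round([cx,cy,np.median(up[:,2]),w,hh,a],4),len(up)
E
python3 - <<'E'
from h import *
d=np.load("d0.npz");W=d["top"];S=d["side"]
for n,(u,v) in dict(A=(267,224),B=(351,369),C=(446,366),stand=(393,275),counter=(317,277),elbow=(466,267),vblock=(448,227),nipple=(351,210),red=(550,264),clampbase=(255,320)).items():
    c=W[int(v/1.5),int(u/1.5)]
    r={'stand':.078,'counter':.045,'elbow':.04,'vblock':.045,'nipple':.04}.get(n,.085)
    print(n,c.round(3),*fit(W,c,r,.012 if r<.07 else .02),'| side',*fit(S,c,r,.012 if r<.07 else .02))
for z in (W[300:,:],):pass
g=W[240:250,260:280].reshape(-1,3);print('bench z',np.nanmedian(g[:,2]))
E
```

```text
A [ 0.676 -0.006  0.048] [ 6.7670e-01  4.0000e-04  4.9400e-02  1.3170e-01  6.1100e-02 -9.5637e+00] 303 | side [ 6.7870e-01  3.4000e-03  4.9000e-02  1.3450e-01  6.2100e-02 -8.2221e+00] 463
B [ 0.417 -0.153  0.029] [ 0.4177 -0.1531  0.0304  0.1322  0.0603 -1.6762] 296 | side [ 0.421  -0.1518  0.0303  0.1333  0.0659 -1.2695] 433
C [ 0.423 -0.32   0.041] [ 0.422  -0.3205  0.0397  0.1321  0.0603  1.8545] 299 | side [ 0.4438 -0.317   0.0389  0.0952  0.0628  1.266 ] 243
stand [ 0.584 -0.229  0.045] [ 5.85000e-01 -2.27300e-01  4.46000e-02  1.31700e-01  6.03000e-02
 -8.77297e+01] 287 | side [ 5.8720e-01 -2.2480e-01  4.3900e-02  1.3450e-01  6.2300e-02 -8.7337e+01] 358
counter [ 0.579 -0.099  0.083] [ 0.582  -0.0964  0.0971  0.0279  0.0277  4.0564] 56 | side [ 0.5855 -0.0913  0.0957  0.0293  0.0265 14.9188] 88
elbow [ 0.601 -0.361 -0.002] [ 6.00000e-01 -3.62400e-01  1.68000e-02  6.30000e-02  2.99000e-02
  6.11544e+01] 138 | side [ 6.03300e-01 -3.58300e-01  1.69000e-02  6.27000e-02  3.09000e-02
  6.18467e+01] 105
vblock [ 0.672 -0.327  0.021] [ 6.71800e-01 -3.26800e-01  3.39000e-02  5.00000e-02  4.97000e-02
 -7.47506e+01] 157 | side [ 6.74100e-01 -3.24200e-01  3.37000e-02  5.65000e-02  4.95000e-02
 -7.48062e+01] 142
nipple [ 0.702 -0.154  0.029] [ 7.03700e-01 -1.52300e-01  2.51000e-02  4.74000e-02  2.55000e-02
 -6.30712e+01] 86 | side [ 7.06400e-01 -1.49800e-01  2.37000e-02  4.98000e-02  2.43000e-02
 -4.03088e+01] 99
red [ 0.604 -0.511  0.017] [ 6.05200e-01 -5.11100e-01  3.07000e-02  1.33000e-01  5.99000e-02
 -6.52829e+01] 289 | side [ 6.09300e-01 -5.09400e-01  3.00000e-02  1.40400e-01  6.01000e-02
 -6.53456e+01] 205
clampbase [0.506 0.011 0.059] [4.93700e-01 8.46000e-02 1.59900e-01 1.59000e-02 1.43000e-02 8.98251e+01] 54 | side [ 4.960e-01  8.800e-02  1.570e-01  1.530e-02  1.520e-02 -8.009e+01] 112
bench z -0.0006088879617634426
```

The heights identify the trays: A is deep, C is medium and B is shallow. The counter is at the +y end of the stand, so the deep and shallow trays go 32 mm towards −y. I'll move above A first.

Request:
{"api": "send_rows", "payload": {
  "deltas": [
    [[0.052, -0.0244, 0, 0, 0, 0, 1], [0.052, -0.0244, 0, 0, 0, 0, 1], [0.052, -0.0244, 0, 0, 0, 0, 1], [0.052, -0.0244, 0, 0, 0, 0, 1], [0.052, -0.0244, 0, 0, 0, 0, 1], [0.052, -0.0244, 0, 0, 0, 0, 1], [0.052, -0.0244, 0, 0, 0, 0, 1], [0.052, -0.0244, 0, 0, 0, 0, 1], [0.052, -0.0244, 0, 0, 0, 0, 1], [0.052, -0.0244, 0, 0, 0, 0, 1], [0.052, -0.0244, 0, 0, 0, 0, 1], [0.052, -0.0244, 0, 0, 0, 0, 1]]
  ],
  "squeeze": 60
}}

```text
time_s: 1.6
position: [0.6759, 0.0015, 0.2559]
tool_rot: [[0.925, 0.381, -0.001], [0.381, -0.925, 0.0], [-0.001, -0.0, -1.0]]
ft_force: [0.6, 0.2, 0.8]
grip_width: 0.0851
gripper_force: 0.0
```

Request:
{"api": "send_rows", "payload": {
  "deltas": [
    [[0, 0, 0.005, 0, 0, -0.18, 1], [0, 0, 0.005, 0, 0, -0.18, 1], [0, 0, 0.005, 0, 0, -0.18, 1], [0, 0, 0.005, 0, 0, -0.18, 1], [0, 0, 0.005, 0, 0, -0.18, 1], [0, 0, 0.01, 0, 0, -0.18, 1], [0, 0, 0.01, 0, 0, -0.18, 1], [0, 0, 0.01, 0, 0, -0.18, 1], [0, 0, 0.01, 0, 0, -0.18, 1], [0, 0, 0.01, 0, 0, -0.18, 1], [0, 0, 0.01, 0, 0, -0.18, 1], [0, 0, 0.01, 0, 0, -0.18, 1]]
  ]
}}

```text
time_s: 3.1
position: [0.6747, -0.0001, 0.1605]
tool_rot: [[-0.834, 0.552, -0.001], [0.552, 0.834, 0.0], [0.001, -0.0, -1.0]]
ft_force: [-0.2, 0.6, -0.5]
grip_width: 0.0853
gripper_force: 0.0
```

```bash
cat >> h.py <<'E'
def go(x,y,z,yaw=None):
    "remaining move: shift in tool axes for each of before-turn and after-turn, turn about tool z; yaw = world angle of tool y"
    s=telemetry.observe();p=np.array(s["position"]);R=np.array(s["tool_rot"])
    d=R.T@(np.array([x,y,z])-p);a=np.degrees(np.arctan2(R[1,1],R[0,1]))
    print("t",round(s["time_s"],2),"p",p.round(4),"yaw",round(a,2),"tilt",R[:2,2].round(4),"w",round(s["grip_width"],4),"gf",round(float(np.max(s["gripper_force"])),1),"F",np.round(s["ft_force"],1),"q6",round(s["q"][5],1))
    print(" shift now",d.round(4),end=" ")
    if yaw is not None: print("turn z",round(-np.radians((yaw-a+180)%360-180),4))
    else: print()
E
python3 -c "
from h import *
go(.6767,.0004,.04,80.44)"
```

```text
t 3.1 p [ 6.747e-01 -1.000e-04  1.605e-01] yaw 56.49 tilt [-0.0011  0.0002] w 0.0853 gf 0.0 F [-0.2  0.6 -0.5] q6 -66.5
 shift now [-0.0015  0.0015  0.1205] turn z -0.418
```

Request:
{"api": "send_rows", "payload": {
  "deltas": [
    [[-0.0015, 0.0015, 0.02, 0, 0, -0.139, 1], [0, 0, 0.025, 0, 0, -0.139, 1], [0, 0, 0.025, 0, 0, -0.14, 1], [0, 0, 0.025, 0, 0, 0, 1], [0, 0, 0.015, 0, 0, 0, 1], [0, 0, 0.01, 0, 0, 0, 1], [0, 0, 0, 0, 0, 0, -1], [0, 0, 0, 0, 0, 0, -1], [0, 0, 0, 0, 0, 0, -1], [0, 0, 0, 0, 0, 0, -1]]
  ],
  "squeeze": 60
}}

```text
time_s: 4.35
position: [0.6774, 0.0002, 0.0422]
tool_rot: [[-0.985, 0.172, 0.002], [0.172, 0.985, -0.0], [-0.002, -0.0, -1.0]]
ft_force: [0.6, -0.9, 4.6]
grip_width: 0.059
gripper_force: 65.9
```

```bash
python3 -c "
from h import *
go(.6767,.0004,.04,80.44)"
```

```text
t 4.35 p [6.774e-01 2.000e-04 4.220e-02] yaw 80.1 tilt [ 0.0016 -0.0003] w 0.059 gf 65.9 F [ 0.6 -0.9  4.6] q6 -90.1
 shift now [0.0007 0.     0.0022] turn z -0.0059
```

Request:
{"api": "send_rows", "payload": {
  "deltas": [
    [[0, 0, -0.01, 0, 0, 0, -1], [0, 0, -0.03, 0, 0, 0, -1], [0, 0, -0.04, 0, 0, 0, -1], [0, 0, -0.04, 0, 0, 0, -1], [0, 0, -0.03, 0, 0, 0, -1], [0, 0, 0, 0, 0, 0, -1]]
  ]
}}

```text
time_s: 5.1
position: [0.6775, 0.0003, 0.1937]
tool_rot: [[-0.985, 0.172, 0.004], [0.172, 0.985, -0.001], [-0.004, 0.0, -1.0]]
ft_force: [-0.1, -0.4, -3.9]
grip_width: 0.0592
gripper_force: 65.6
```

```bash
python3 -c "
from h import *
go(.5863,-.2593,.195,2.27)"
```

```text
t 5.1 p [6.775e-01 3.000e-04 1.937e-01] yaw 80.1 tilt [ 0.0044 -0.0007] w 0.0592 gf 65.6 F [-0.1 -0.4 -3.9] q6 -90.1
 shift now [ 0.0452 -0.2714 -0.0015] turn z 1.3584
```

Request:
{"api": "send_rows", "payload": {
  "deltas": [
    [[0.0034, -0.02, 0, 0, 0, 0, -1], [0.006, -0.036, 0, 0, 0, 0, -1], [0.0066, -0.04, 0, 0, 0, 0, -1], [0.0066, -0.04, 0, 0, 0, 0, -1], [0.0066, -0.04, 0, 0, 0, 0, -1], [0.0066, -0.04, 0, 0, 0, 0, -1], [0.006, -0.036, 0, 0, 0, 0, -1], [0.0034, -0.0194, 0, 0, 0, 0, -1]]
  ]
}}

```text
time_s: 6.1
position: [0.5841, -0.2613, 0.1896]
tool_rot: [[-0.985, 0.174, -0.003], [0.174, 0.985, 0.002], [0.003, 0.001, -1.0]]
ft_force: [0.4, 0.7, -2.5]
grip_width: 0.0592
gripper_force: 65.4
```

Request:
{"api": "send_rows", "payload": {
  "deltas": [
    [[0, 0, 0, 0, 0, 0.1, -1], [0, 0, 0, 0, 0, 0.17, -1], [0, 0, 0, 0, 0, 0.17, -1], [0, 0, 0, 0, 0, 0.17, -1], [0, 0, 0, 0, 0, 0.17, -1], [0, 0, 0, 0, 0, 0.17, -1], [0, 0, 0, 0, 0, 0.17, -1], [0, 0, 0, 0, 0, 0.15, -1], [0, 0, 0, 0, 0, 0.0884, -1], [0, 0, 0, 0, 0, 0, -1]]
  ]
}}

```text
time_s: 7.35
position: [0.5855, -0.259, 0.1904]
tool_rot: [[-0.041, 0.999, -0.001], [0.999, 0.041, 0.001], [0.001, -0.001, -1.0]]
ft_force: [0.6, 0.1, -2.5]
grip_width: 0.0591
gripper_force: 65.5
```

```bash
python3 -c "
from h import *
go(.5863,-.2593,.1,2.27)
a=optics.get_image('top');b=optics.get_image('side')
np.savez('d1.npz',t=world(a),s=world(b))
save(a,'t1.png',(200,120,360,260),4)
save(b,'s1.png',(190,120,360,260),4)
for W in (world(a),world(b)):
  P=W.reshape(-1,3);m=(abs(P[:,0]-.586)<.05)&(abs(P[:,1]+.259)<.085)&(P[:,2]>.15)&(P[:,2]<.25)
  h,e=np.histogram(P[m][:,2],bins=np.arange(.15,.25,.004));print(h)
"
```

```text
t 7.35 p [ 0.5855 -0.259   0.1904] yaw 2.33 tilt [-0.0014  0.0011] w 0.0591 gf 65.5 F [ 0.6  0.1 -2.5] q6 -36.8
 shift now [-0.0005  0.0009  0.0904] turn z 0.0011
[  6 104  40   3   4   2   2   2   1   2   4  42  41   1   0   0   1   4
  10   4   0   3   3   0]
[ 5 56 68 53 55 52 60 60 59 60 69 82 68 12 18 15 14 15 17  5  6 11 10  6]
```

View pics/t1.png

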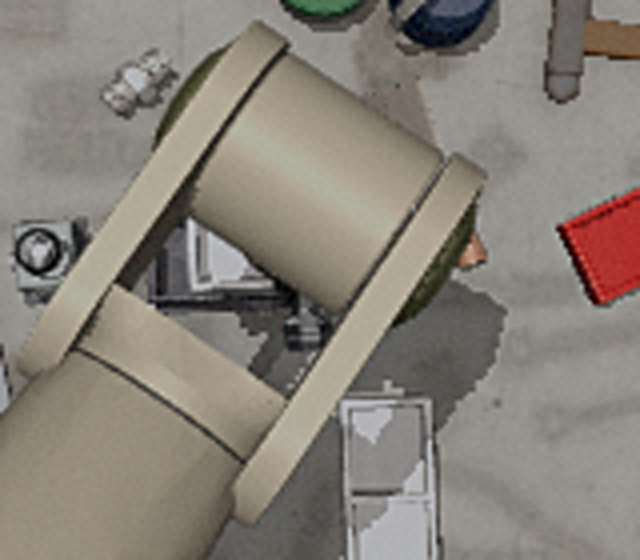

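View pics/s1.png

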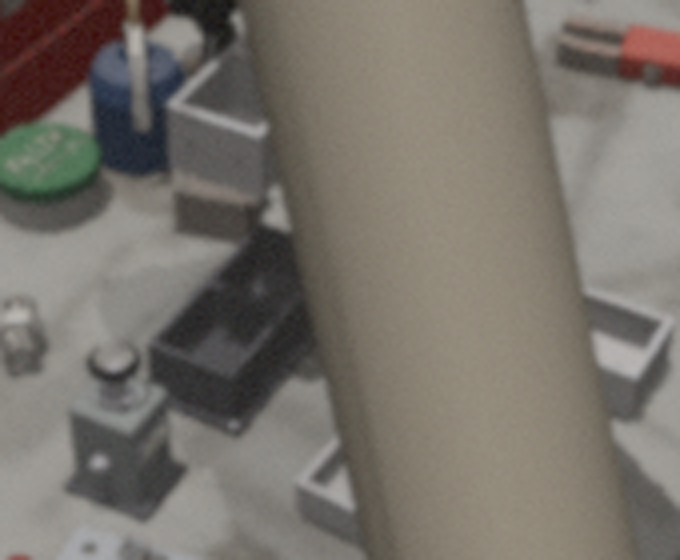

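Both views are mostly blocked by the arm. The top crop still shows the held tray's counter-side end at about (190–290, 220–285) over the stand, and the side crop shows its end wall at about (170–270, 90–190). I'll use the visible lip end for the relative offset.

```bash
cat > m.py <<'E'
from h import *
d=np.load('d1.npz')
for k in 'ts':
  P=d[k].reshape(-1,3);m=(abs(P[:,0]-.586)<.05)&(P[:,1]>-.25)&(P[:,1]<-.17)&(P[:,2]>.188)&(P[:,2]<.204)
  Q=P[m];u=np.array([.0396,-.9992]);n=np.array([.9992,.0396]);c=np.array([.5855,-.259])
  a=(Q[:,:2]-c)@u;b=(Q[:,:2]-c)@n
  print(k,len(Q),'z',np.percentile(Q[:,2],[10,50,90]).round(4),'long min',a.min().round(4),np.percentile(a,5).round(4),'x',b.min().round(4),b.max().round(4))
  for lo,hi in((-.068,-.060),(-.06,-.05),(-.05,-.03)):
    s=(a>lo)&(a<hi)
    if s.sum(): print('   ',lo,s.sum(),b[s].min().round(4),b[s].max().round(4))
E
python3 m.py
```

```text
t 86 z [0.1955 0.1977 0.1999] long min -0.0649 -0.0643 x -0.0322 0.0099
    -0.068 38 -0.0317 0.0099
    -0.06 14 -0.0322 -0.018
    -0.05 22 -0.0321 -0.0275
s 209 z [0.1898 0.1958 0.1993] long min -0.0705 -0.0683 x -0.03 0.0446
    -0.068 107 -0.03 0.0301
    -0.06 14 -0.0289 0.0297
    -0.05 24 0.0255 0.0301
```

The cameras agree: the tray needs +3 mm in x, and y is fine. I'll descend to just above the seat.

Request:
{"api": "send_rows", "payload": {
  "deltas": [
    [[0, 0.003, 0.01, 0, 0, 0, -1], [0, 0, 0.025, 0, 0, 0, -1], [0, 0, 0.025, 0, 0, 0, -1], [0, 0, 0.02, 0, 0, 0, -1], [0, 0, 0.01, 0, 0, 0, -1], [0, 0, 0.008, 0, 0, 0, -1], [0, 0, 0, 0, 0, 0, -1]]
  ]
}}

```text
time_s: 8.32
position: [0.5888, -0.2591, 0.0931]
tool_rot: [[-0.04, 0.999, -0.0], [0.999, 0.04, 0.0], [0.0, -0.0, -1.0]]
ft_force: [0.1, 0.0, -2.9]
grip_width: 0.059
gripper_force: 65.5
```

```bash
python3 -c "
from h import *
go(.5885,-.259,.083,2.27)"
```

```text
t 8.32 p [ 0.5888 -0.2591  0.0931] yaw 2.28 tilt [-0.0003  0.0002] w 0.059 gf 65.5 F [ 0.1  0.  -2.9] q6 -36.6
 shift now [ 0.0001 -0.0003  0.0101] turn z 0.0002
```

Request:
{"api": "send_rows", "payload": {
  "deltas": [
    [[0, 0, 0.005, 0, 0, 0, -1], [0, 0, 0.0045, 0, 0, 0, -1], [0, 0, 0, 0, 0, 0, -1]]
  ]
}}

```text
time_s: 8.7
position: [0.5887, -0.2591, 0.0835]
tool_rot: [[-0.04, 0.999, -0.0], [0.999, 0.04, 0.0], [0.0, -0.0, -1.0]]
ft_force: [0.1, 0.2, -3.5]
grip_width: 0.0591
gripper_force: 65.5
```

The foot is inside the opening (3.5 mm deep with no contact force). I'll settle it, release and rise.

Request:
{"api": "send_rows", "payload": {
  "deltas": [
    [[0, 0, 0.001, 0, 0, 0, -1], [0, 0, 0, 0, 0, 0, 1], [0, 0, 0, 0, 0, 0, 1], [0, 0, 0, 0, 0, 0, 1], [0, 0, -0.02, 0, 0, 0, 1], [0, 0, -0.04, 0, 0, 0, 1], [0, 0, -0.04, 0, 0, 0, 1], [0, 0, -0.03, 0, 0, 0, 1]]
  ]
}}

```text
time_s: 9.7
position: [0.5889, -0.2592, 0.2149]
tool_rot: [[-0.04, 0.999, 0.002], [0.999, 0.04, -0.001], [-0.001, 0.002, -1.0]]
ft_force: [0.6, -0.2, -0.4]
grip_width: 0.0856
gripper_force: 0.0
```

```bash
python3 -c "
from h import *
go(.424,-.3205,.19,-88.15)"
```

```text
t 9.7 p [ 0.5889 -0.2592  0.2149] yaw 2.27 tilt [ 0.0016 -0.0011] w 0.0856 gf 0.0 F [ 0.6 -0.2 -0.4] q6 -36.5
 shift now [-0.0547 -0.1673  0.0247] turn z 1.5782
```

Request:
{"api": "send_rows", "payload": {
  "deltas": [
    [[-0.0107, -0.0343, 0, 0, 0, 0, 1], [-0.011, -0.035, 0, 0, 0, 0, 1], [-0.011, -0.035, 0, 0, 0, 0, 1], [-0.011, -0.032, 0, 0, 0, 0, 1], [-0.011, -0.031, 0, 0, 0, 0, 1]]
  ]
}}

```text
time_s: 10.32
position: [0.4227, -0.3208, 0.2131]
tool_rot: [[-0.04, 0.999, 0.0], [0.999, 0.04, -0.0], [-0.0, 0.0, -1.0]]
ft_force: [0.8, -0.5, -1.1]
grip_width: 0.0851
gripper_force: 0.0
```

Request:
{"api": "send_rows", "payload": {
  "deltas": [
    [[0, 0, 0.01, 0, 0, 0.178, 1], [0, 0, 0.01, 0, 0, 0.175, 1], [0, 0, 0.01, 0, 0, 0.175, 1], [0, 0, 0.01, 0, 0, 0.175, 1], [0, 0, 0.01, 0, 0, 0.175, 1], [0, 0, 0.01, 0, 0, 0.175, 1], [0, 0, 0.01, 0, 0, 0.175, 1], [0, 0, 0.01, 0, 0, 0.175, 1], [0, 0, 0.01, 0, 0, 0.175, 1], [0, 0, 0.02, 0, 0, 0, 1]]
  ]
}}

```text
time_s: 11.58
position: [0.4241, -0.3208, 0.1031]
tool_rot: [[1.0, 0.03, 0.001], [0.03, -1.0, -0.002], [0.001, 0.002, -1.0]]
ft_force: [0.5, -0.3, -0.5]
grip_width: 0.0852
gripper_force: 0.0
```

```bash
python3 -c "
from h import *
a=optics.get_image('top');b=optics.get_image('side')
for W in (world(a),world(b)):
  print('deep',*fit(W,(.586,-.259),.085,.075,.11),'shallow',*fit(W,(.4177,-.153)))
go(.424,-.3205,.033,-88.15)
"
```

```text
deep [ 5.87300e-01 -2.60200e-01  8.95000e-02  1.31800e-01  6.01000e-02
 -8.70665e+01] 327 shallow [ 0.4178 -0.1529  0.0308  0.132   0.0601 -1.5158] 289
deep [ 5.89700e-01 -2.57900e-01  8.90000e-02  1.35200e-01  6.14000e-02
 -8.68004e+01] 346 shallow [ 0.4409 -0.1517  0.0302  0.0914  0.0633 -2.7346] 237
t 11.68 p [ 0.4233 -0.3199  0.1015] yaw -88.14 tilt [-0.0019  0.0023] w 0.085 gf 0.0 F [ 0.8 -0.4  0. ] q6 38.3
 shift now [0.0008 0.0008 0.0685] turn z 0.0001
```

The deep tray is seated: lip at 0.0895, offset 33 mm. Next I'll grip the medium tray.

Request:
{"api": "send_rows", "payload": {
  "deltas": [
    [[0.0005, 0.0005, 0.02, 0, 0, 0, 1], [0, 0, 0.025, 0, 0, 0, 1], [0, 0, 0.015, 0, 0, 0, 1], [0, 0, 0.0085, 0, 0, 0, 1], [0, 0, 0, 0, 0, 0, -1], [0, 0, 0, 0, 0, 0, -1], [0, 0, 0, 0, 0, 0, -1], [0, 0, 0, 0, 0, 0, -1]]
  ],
  "squeeze": 60
}}

```text
time_s: 12.68
position: [0.4247, -0.3213, 0.0352]
tool_rot: [[0.999, 0.032, 0.001], [0.032, -0.999, -0.001], [0.001, 0.001, -1.0]]
ft_force: [-0.4, -0.5, 5.7]
grip_width: 0.059
gripper_force: 65.1
```

Request:
{"api": "send_rows", "payload": {
  "deltas": [
    [[0, 0, -0.01, 0, 0, 0, -1], [0, 0, -0.035, 0, 0, 0, -1], [0, 0, -0.045, 0, 0, 0, -1], [0, 0, -0.045, 0, 0, 0, -1], [0, 0, -0.045, 0, 0, 0, -1], [0, 0, -0.01, 0, 0, 0, -1], [0, 0, 0, 0, 0, 0, -1]]
  ]
}}

```text
time_s: 13.55
position: [0.4241, -0.3206, 0.2239]
tool_rot: [[0.999, 0.032, -0.0], [0.032, -0.999, 0.0], [-0.0, -0.001, -1.0]]
ft_force: [-0.3, -0.1, -2.3]
grip_width: 0.0592
gripper_force: 65.6
```

```bash
python3 -c "
from h import *
go(.5877,-.2282,.22,2.93)
"
```

```text
t 13.55 p [ 0.4241 -0.3206  0.2239] yaw -88.14 tilt [-0.0004  0.0005] w 0.0592 gf 65.6 F [-0.3 -0.1 -2.3] q6 38.3
 shift now [ 0.1665 -0.087   0.0039] turn z -1.5895
```

Request:
{"api": "send_rows", "payload": {
  "deltas": [
    [[0.0165, -0.009, 0, 0, 0, 0, -1], [0.03, -0.0155, 0, 0, 0, 0, -1], [0.035, -0.0185, 0, 0, 0, 0, -1], [0.035, -0.0185, 0, 0, 0, 0, -1], [0.03, -0.0155, 0, 0, 0, 0, -1], [0.02, -0.01, 0, 0, 0, 0, -1]]
  ]
}}

```text
time_s: 14.3
position: [0.5894, -0.2265, 0.2221]
tool_rot: [[0.999, 0.034, -0.003], [0.034, -0.999, 0.002], [-0.003, -0.002, -1.0]]
ft_force: [0.2, 0.1, -2.0]
grip_width: 0.0592
gripper_force: 65.5
```

Request:
{"api": "send_rows", "payload": {
  "deltas": [
    [[0, 0, 0, 0, 0, -0.1, -1], [0, 0, 0, 0, 0, -0.17, -1], [0, 0, 0, 0, 0, -0.17, -1], [0, 0, 0, 0, 0, -0.17, -1], [0, 0, 0, 0, 0, -0.17, -1], [0, 0, 0, 0, 0, -0.17, -1], [0, 0, 0, 0, 0, -0.17, -1], [0, 0, 0, 0, 0, -0.17, -1], [0, 0, 0, 0, 0, -0.17, -1], [0, 0, 0, 0, 0, -0.1295, -1], [0, 0, 0, 0, 0, 0, -1]]
  ]
}}

```text
time_s: 15.68
position: [0.5882, -0.2277, 0.2226]
tool_rot: [[-0.05, 0.999, -0.002], [0.999, 0.05, 0.002], [0.002, -0.002, -1.0]]
ft_force: [0.2, -0.3, -1.5]
grip_width: 0.0591
gripper_force: 65.4
```

```bash
cat > m2.py <<'E'
from h import *
import sys
c=np.array([float(sys.argv[1]),float(sys.argv[2])]);z=float(sys.argv[3]);yaw=float(sys.argv[4])
go(c[0],c[1],z,yaw)
p=telemetry.observe()["position"];lip=p[2]+float(sys.argv[5]);c=p[:2]
y=np.radians(yaw);n=np.array([np.cos(y),np.sin(y)]);u=np.array([np.sin(y),-np.cos(y)])
for k in("top","side"):
  P=world(optics.get_image(k)).reshape(-1,3);m=(np.hypot(P[:,0]-c[0],P[:,1]-c[1])<.09)&(abs(P[:,2]-lip)<.005);Q=P[m]
  a=(Q[:,:2]-c)@u;b=(Q[:,:2]-c)@n;s=(a>-.075)&(abs(b)<.04)&(a<.075);a=a[s];b=b[s];zz=Q[s][:,2]
  print(k,len(a),"z",np.median(zz).round(4),"long",a.min().round(4),a.max().round(4))
  for lo in np.arange(-.07,.07,.02):
    t=(a>lo)&(a<lo+.02)
    if t.sum()>3: print("  ",lo.round(2),t.sum(),b[t].min().round(4),b[t].max().round(4))
E
python3 m2.py .5877 -.2282 .1202 2.93 .0048
```

```text
t 15.68 p [ 0.5882 -0.2277  0.2226] yaw 2.89 tilt [-0.0024  0.0018] w 0.0591 gf 65.4 F [ 0.2 -0.3 -1.5] q6 -34.8
 shift now [-0.0007 -0.0003  0.1024] turn z -0.0007
top 84 z 0.2269 long -0.0652 0.0634
   -0.07 51 -0.0313 0.0028
   -0.05 21 -0.0317 -0.0269
   -0.03 10 -0.0309 -0.0282
side 252 z 0.2268 long -0.069 0.0363
   -0.07 114 -0.0293 0.0311
   -0.05 36 -0.0281 0.0332
   -0.03 24 0.0258 0.0371
   -0.01 59 -0.0002 0.0336
   0.01 14 0.026 0.0336
   0.03 5 0.0272 0.0302
```

The residual is −1 mm in x with y correct. Descending with that correction.

Request:
{"api": "send_rows", "payload": {
  "deltas": [
    [[0, -0.001, 0.01, 0, 0, 0, -1], [0, 0, 0.025, 0, 0, 0, -1], [0, 0, 0.025, 0, 0, 0, -1], [0, 0, 0.02, 0, 0, 0, -1], [0, 0, 0.012, 0, 0, 0, -1], [0, 0, 0.005, 0, 0, 0, -1], [0, 0, 0, 0, 0, 0, -1]]
  ]
}}

```text
time_s: 16.65
position: [0.587, -0.2287, 0.1274]
tool_rot: [[-0.051, 0.999, 0.0], [0.999, 0.051, -0.0], [-0.0, 0.0, -1.0]]
ft_force: [-0.4, 0.4, -2.6]
grip_width: 0.0592
gripper_force: 65.4
```

```bash
python3 -c "
from h import *
go(.5872,-.2277,.1207,2.93)
"
```

```text
t 16.65 p [ 0.587  -0.2287  0.1274] yaw 2.92 tilt [ 0.0002 -0.0001] w 0.0592 gf 65.4 F [-0.4  0.4 -2.6] q6 -34.9
 shift now [0.001  0.0002 0.0067] turn z -0.0003
```

Request:
{"api": "send_rows", "payload": {
  "deltas": [
    [[0.0007, 0, 0.003, 0, 0, 0, -1], [0, 0, 0.003, 0, 0, 0, -1], [0, 0, 0, 0, 0, 0, -1]]
  ]
}}

```text
time_s: 17.02
position: [0.5868, -0.2279, 0.1212]
tool_rot: [[-0.051, 0.999, -0.0], [0.999, 0.051, 0.0], [0.0, -0.0, -1.0]]
ft_force: [-0.4, 1.1, -1.7]
grip_width: 0.059
gripper_force: 65.4
```

Request:
{"api": "send_rows", "payload": {
  "deltas": [
    [[0, 0, 0.0008, 0, 0, 0, -1], [0, 0, 0, 0, 0, 0, 1], [0, 0, 0, 0, 0, 0, 1], [0, 0, 0, 0, 0, 0, 1], [0, 0, -0.02, 0, 0, 0, 1], [0, 0, -0.04, 0, 0, 0, 1], [0, 0, -0.03, 0, 0, 0, 1], [0, 0, -0.02, 0, 0, 0, 1]]
  ]
}}

```text
time_s: 18.02
position: [0.5871, -0.228, 0.2323]
tool_rot: [[-0.051, 0.999, 0.002], [0.999, 0.051, -0.001], [-0.001, 0.002, -1.0]]
ft_force: [-0.1, 0.4, -0.8]
grip_width: 0.0856
gripper_force: 0.0
```

```bash
python3 -c "
from h import *
go(.4197,-.153,.19,-91.6)
"
```

```text
t 18.02 p [ 0.5871 -0.228   0.2323] yaw 2.93 tilt [ 0.0018 -0.0011] w 0.0856 gf 0.0 F [-0.1  0.4 -0.8] q6 -34.9
 shift now [ 0.0835 -0.1634  0.042 ] turn z 1.6499
```

Request:
{"api": "send_rows", "payload": {
  "deltas": [
    [[0.0165, -0.0324, 0, 0, 0, 0, 1], [0.0165, -0.0325, 0, 0, 0, 0, 1], [0.0165, -0.0325, 0, 0, 0, 0, 1], [0.017, -0.033, 0, 0, 0, 0, 1], [0.017, -0.033, 0, 0, 0, 0, 1]]
  ]
}}

```text
time_s: 18.65
position: [0.4183, -0.1523, 0.2307]
tool_rot: [[-0.051, 0.999, 0.0], [0.999, 0.051, -0.0], [-0.0, 0.0, -1.0]]
ft_force: [0.6, 0.5, 1.2]
grip_width: 0.0851
gripper_force: 0.0
```

Request:
{"api": "send_rows", "payload": {
  "deltas": [
    [[0, 0, 0.01, 0, 0, 0.165, 1], [0, 0, 0.01, 0, 0, 0.165, 1], [0, 0, 0.01, 0, 0, 0.165, 1], [0, 0, 0.01, 0, 0, 0.165, 1], [0, 0, 0.01, 0, 0, 0.165, 1], [0, 0, 0.015, 0, 0, 0.165, 1], [0, 0, 0.015, 0, 0, 0.165, 1], [0, 0, 0.015, 0, 0, 0.165, 1], [0, 0, 0.015, 0, 0, 0.165, 1], [0, 0, 0.015, 0, 0, 0.165, 1], [0, 0, 0.015, 0, 0, 0, 1]]
  ]
}}

```text
time_s: 20.02
position: [0.4196, -0.153, 0.0903]
tool_rot: [[1.0, -0.03, 0.001], [-0.03, -1.0, -0.0], [0.001, 0.0, -1.0]]
ft_force: [0.1, 0.1, -0.8]
grip_width: 0.0854
gripper_force: 0.0
```

```bash
python3 -c "
from h import *
a=optics.get_image('top');b=optics.get_image('side')
for W in (world(a),world(b)):
  print('medium',*fit(W,(.5857,-.228),.085,.11,.145))
go(.4197,-.153,.028,-91.6)
"
```

```text
medium [ 5.8520e-01 -2.2870e-01  1.2440e-01  1.3210e-01  5.9900e-02 -8.7326e+01] 341
medium [ 5.87800e-01 -2.26600e-01  1.24100e-01  1.35100e-01  6.16000e-02
 -8.69938e+01] 352
t 20.12 p [ 0.419  -0.1526  0.0897] yaw -91.61 tilt [-0.0018  0.0012] w 0.0853 gf 0.0 F [-0.2 -0.1  0.3] q6 56.3
 shift now [0.0008 0.0004 0.0617] turn z -0.0002
```

The medium tray is seated: lip at 0.1244, offset 31.5 mm from the deep one. Next is the shallow tray.

Request:
{"api": "send_rows", "payload": {
  "deltas": [
    [[0.0005, 0.0003, 0.02, 0, 0, 0, 1], [0, 0, 0.02, 0, 0, 0, 1], [0, 0, 0.014, 0, 0, 0, 1], [0, 0, 0.0075, 0, 0, 0, 1], [0, 0, 0, 0, 0, 0, -1], [0, 0, 0, 0, 0, 0, -1], [0, 0, 0, 0, 0, 0, -1], [0, 0, 0, 0, 0, 0, -1]]
  ],
  "squeeze": 60
}}

```text
time_s: 21.12
position: [0.4203, -0.1536, 0.0299]
tool_rot: [[1.0, -0.028, 0.001], [-0.028, -1.0, -0.001], [0.002, 0.001, -1.0]]
ft_force: [-0.8, -1.2, 7.4]
grip_width: 0.059
gripper_force: 64.7
```

Request:
{"api": "send_rows", "payload": {
  "deltas": [
    [[0, 0, -0.01, 0, 0, 0, -1], [0, 0, -0.035, 0, 0, 0, -1], [0, 0, -0.045, 0, 0, 0, -1], [0, 0, -0.045, 0, 0, 0, -1], [0, 0, -0.045, 0, 0, 0, -1], [0, 0, -0.03, 0, 0, 0, -1], [0, 0, 0, 0, 0, 0, -1]]
  ]
}}

```text
time_s: 22.0
position: [0.4202, -0.1533, 0.2411]
tool_rot: [[1.0, -0.028, 0.004], [-0.028, -1.0, -0.003], [0.004, 0.002, -1.0]]
ft_force: [-0.2, -0.4, -1.8]
grip_width: 0.0588
gripper_force: 65.7
```

```bash
python3 -c "
from h import *
go(.5885,-.2607,.24,2.7)
"
```

```text
t 22.0 p [ 0.4202 -0.1533  0.2411] yaw -91.6 tilt [ 0.0037 -0.0025] w 0.0588 gf 65.7 F [-0.2 -0.4 -1.8] q6 56.3
 shift now [0.1712 0.1027 0.002 ] turn z -1.6459
```

Request:
{"api": "send_rows", "payload": {
  "deltas": [
    [[0.0165, 0.01, 0, 0, 0, 0, -1], [0.031, 0.0185, 0, 0, 0, 0, -1], [0.0355, 0.0213, 0, 0, 0, 0, -1], [0.0355, 0.0213, 0, 0, 0, 0, -1], [0.031, 0.0185, 0, 0, 0, 0, -1], [0.0205, 0.0124, 0, 0, 0, 0, -1]]
  ]
}}

```text
time_s: 22.75
position: [0.5876, -0.2604, 0.2366]
tool_rot: [[1.0, -0.028, -0.003], [-0.028, -1.0, 0.002], [-0.003, -0.002, -1.0]]
ft_force: [0.3, 0.6, -1.8]
grip_width: 0.059
gripper_force: 65.6
```

Request:
{"api": "send_rows", "payload": {
  "deltas": [
    [[0, 0, 0, 0, 0, -0.1, -1], [0, 0, 0, 0, 0, -0.175, -1], [0, 0, 0, 0, 0, -0.175, -1], [0, 0, 0, 0, 0, -0.175, -1], [0, 0, 0, 0, 0, -0.175, -1], [0, 0, 0, 0, 0, -0.175, -1], [0, 0, 0, 0, 0, -0.175, -1], [0, 0, 0, 0, 0, -0.175, -1], [0, 0, 0, 0, 0, -0.175, -1], [0, 0, 0, 0, 0, -0.146, -1], [0, 0, 0, 0, 0, 0, -1]]
  ]
}}

```text
time_s: 24.12
position: [0.5866, -0.2596, 0.2374]
tool_rot: [[-0.046, 0.999, -0.002], [0.999, 0.046, 0.002], [0.002, -0.002, -1.0]]
ft_force: [0.1, 0.4, -2.4]
grip_width: 0.0589
gripper_force: 65.5
```

```bash
python3 m2.py .5885 -.2607 .15 2.7 .001
```

```text
t 24.12 p [ 0.5866 -0.2596  0.2374] yaw 2.62 tilt [-0.0024  0.0017] w 0.0589 gf 65.5 F [ 0.1  0.4 -2.4] q6 -37.1
 shift now [-0.0013  0.0021  0.0874] turn z -0.0013
top 96 z 0.2379 long -0.0652 0.065
   -0.07 56 -0.0308 0.0119
   -0.05 25 -0.0316 -0.0265
   -0.03 12 -0.0303 -0.0277
side 175 z 0.2379 long -0.0704 0.0142
   -0.07 94 -0.0292 0.0321
   -0.05 16 0.0266 0.032
   -0.03 23 0.0263 0.0375
   -0.01 38 0.0149 0.0355
```

Request:
{"api": "send_rows", "payload": {
  "deltas": [
    [[-0.0008, 0.0013, 0.01, 0, 0, 0, -1], [0, 0, 0.025, 0, 0, 0, -1], [0, 0, 0.022, 0, 0, 0, -1], [0, 0, 0.015, 0, 0, 0, -1], [0, 0, 0.007, 0, 0, 0, -1], [0, 0, 0, 0, 0, 0, -1]]
  ]
}}

```text
time_s: 24.98
position: [0.5884, -0.2607, 0.1599]
tool_rot: [[-0.047, 0.999, -0.0], [0.999, 0.047, 0.0], [0.0, -0.0, -1.0]]
ft_force: [-0.6, 0.3, -2.6]
grip_width: 0.0587
gripper_force: 65.5
```

```bash
python3 -c "
from h import *
go(.588,-.2604,.1505,2.67)
"
```

```text
t 24.98 p [ 0.5884 -0.2607  0.1599] yaw 2.69 tilt [-0.0002  0.0001] w 0.0587 gf 65.5 F [-0.6  0.3 -2.6] q6 -37.1
 shift now [ 0.0003 -0.0004  0.0094] turn z 0.0003
```

Request:
{"api": "send_rows", "payload": {
  "deltas": [
    [[0, 0, 0.005, 0, 0, 0, -1], [0, 0, 0.0035, 0, 0, 0, -1], [0, 0, 0, 0, 0, 0, -1]]
  ]
}}

```text
time_s: 25.35
position: [0.5882, -0.2606, 0.1514]
tool_rot: [[-0.047, 0.999, -0.0], [0.999, 0.047, 0.0], [0.0, -0.0, -1.0]]
ft_force: [-0.2, 0.1, -1.0]
grip_width: 0.0588
gripper_force: 65.5
```

Request:
{"api": "send_rows", "payload": {
  "deltas": [
    [[0, 0, 0.001, 0, 0, 0, -1], [0, 0, 0, 0, 0, 0, 1], [0, 0, 0, 0, 0, 0, 1], [0, 0, 0, 0, 0, 0, 1], [0, 0, -0.02, 0, 0, 0, 1], [0, 0, -0.04, 0, 0, 0, 1], [0, 0, -0.03, 0, 0, 0, 1]]
  ]
}}

```text
time_s: 26.22
position: [0.5884, -0.2607, 0.2423]
tool_rot: [[-0.047, 0.999, 0.001], [0.999, 0.047, -0.001], [-0.001, 0.001, -1.0]]
ft_force: [-0.9, -0.6, 0.3]
grip_width: 0.0853
gripper_force: 0.0
```

```bash
python3 -c "
from h import *
go(.584,-.0945,.24)
"
```

```text
t 26.23 p [ 0.5884 -0.2607  0.2423] yaw 2.7 tilt [ 0.0012 -0.0008] w 0.0853 gf 0.0 F [-0.9 -0.6  0.3] q6 -37.1
 shift now [0.1663 0.0034 0.0022]
```

Request:
{"api": "send_rows", "payload": {
  "deltas": [
    [[0.025, 0.0006, 0, 0, 0, 0, -1], [0.04, 0.0007, 0, 0, 0, 0, -1], [0.04, 0.0007, 0, 0, 0, 0, -1], [0.035, 0.0007, 0, 0, 0, 0, -1], [0.0245, 0.0007, 0, 0, 0, 0, -1], [0, 0, 0, 0, 0, 0, -1], [0, 0, 0, 0, 0, 0, -1]]
  ],
  "squeeze": 40
}}

```text
time_s: 27.1
position: [0.5838, -0.0962, 0.2399]
tool_rot: [[-0.047, 0.999, -0.001], [0.999, 0.047, 0.0], [0.0, -0.001, -1.0]]
ft_force: [0.5, 1.0, 0.1]
grip_width: 0.0001
gripper_force: 0.0
```

```bash
python3 -c "
from h import *
go(.584,-.0964,.13)
a=optics.get_image('top');b=optics.get_image('side')
for W in (world(a),world(b)):
  print('shallow',*fit(W,(.5867,-.2607),.085,.14,.17))
save(a,'t2.png',(200,120,360,260),4)
save(b,'s2.png',(190,100,360,280),3)
"
```

```text
t 27.1 p [ 0.5838 -0.0962  0.2399] yaw 2.71 tilt [-0.0009  0.0001] w 0.0001 gf 0.0 F [0.5 1.  0.1] q6 -23.5
 shift now [-0.0002  0.0003  0.1099] 
shallow [ 5.86700e-01 -2.61500e-01  1.50500e-01  1.31900e-01  6.01000e-02
 -8.71603e+01] 371
shallow [ 6.0380e-01 -2.1100e-01  1.4990e-01  8.6600e-02  4.1300e-02 -4.5137e+01] 116
```

View pics/s2.png

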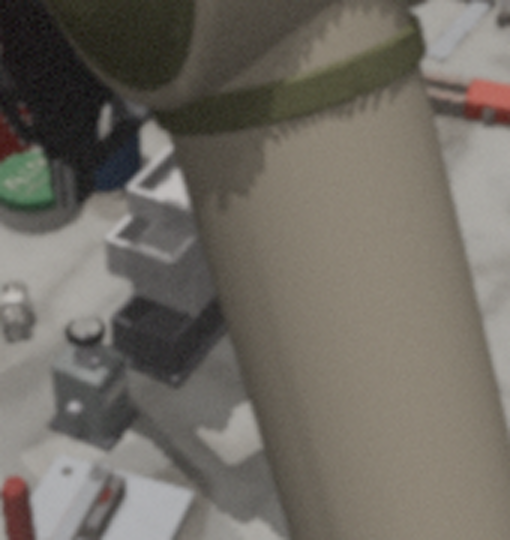

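The shallow tray is seated: lip at 0.1505, 33 mm from the medium one. The picture shows the alternating stack at (115–220, 150–380) and the plunger head at (85,330), still up. I'll press it now.

Request:
{"api": "send_rows", "payload": {
  "deltas": [
    [[0, 0, 0.02, 0, 0, 0, -1], [0, 0, 0.035, 0, 0, 0, -1], [0, 0, 0.03, 0, 0, 0, -1], [0, 0, 0.015, 0, 0, 0, -1], [0, 0, 0.008, 0, 0, 0, -1], [0, 0, 0.004, 0, 0, 0, -1], [0, 0, 0, 0, 0, 0, -1]]
  ]
}}

```text
time_s: 28.08
position: [0.5842, -0.0963, 0.129]
tool_rot: [[-0.047, 0.999, 0.001], [0.999, 0.047, -0.0], [-0.0, 0.001, -1.0]]
ft_force: [0.2, -0.1, 0.6]
grip_width: 0.0002
gripper_force: 0.0
```

Request:
{"api": "send_rows", "payload": {
  "deltas": [
    [[0, 0, 0.005, 0, 0, 0, -1], [0, 0, 0.005, 0, 0, 0, -1], [0, 0, 0.003, 0, 0, 0, -1], [0, 0, 0, 0, 0, 0, -1]]
  ]
}}

```text
time_s: 28.58
position: [0.5844, -0.0963, 0.1157]
tool_rot: [[-0.047, 0.999, 0.001], [0.999, 0.047, -0.0], [-0.0, 0.001, -1.0]]
ft_force: [2.1, -0.4, 3.7]
grip_width: -0.0001
gripper_force: 2.0
```

Request:
{"api": "send_rows", "payload": {
  "deltas": [
    [[0, 0, 0.0015, 0, 0, 0, -1], [0, 0, 0.001, 0, 0, 0, -1], [0, 0, 0, 0, 0, 0, -1]]
  ]
}}

```text
time_s: 28.95
position: [0.5842, -0.0963, 0.1132]
tool_rot: [[-0.047, 0.999, 0.001], [0.999, 0.047, -0.0], [-0.0, 0.001, -1.0]]
ft_force: [3.6, -1.2, 5.3]
grip_width: -0.0004
gripper_force: 2.3
```

Request:
{"api": "send_rows", "payload": {
  "deltas": [
    [[0, 0, 0.001, 0, 0, 0, -1], [0, 0, 0, 0, 0, 0, -1]]
  ]
}}

```text
time_s: 29.2
position: [0.5843, -0.0963, 0.113]
tool_rot: [[-0.047, 0.999, 0.001], [0.999, 0.047, -0.001], [-0.001, 0.001, -1.0]]
ft_force: [2.7, -0.7, 10.6]
grip_width: -0.0002
gripper_force: 5.4
```

The force passed the spring's 5 N while the tool stopped moving, so the plunger is at its stop. I'll release and rise clear.

Request:
{"api": "send_rows", "payload": {
  "deltas": [
    [[0, 0, 0, 0, 0, 0, -1], [0, 0, -0.01, 0, 0, 0, -1], [0, 0, -0.03, 0, 0, 0, -1], [0, 0, -0.05, 0, 0, 0, -1], [0, 0, -0.05, 0, 0, 0, -1], [-0.01, -0.05, -0.01, 0, 0, 0, -1], [0, -0.05, 0, 0, 0, 0, -1], [0, -0.05, 0, 0, 0, 0, -1], [0, 0, 0, 0, 0, 0, -1], [0, 0, 0, 0, 0, 0, -1]]
  ]
}}

```text
time_s: 30.45
position: [0.4346, -0.1132, 0.2619]
tool_rot: [[-0.047, 0.999, -0.001], [0.999, 0.047, 0.001], [0.001, -0.001, -1.0]]
ft_force: [0.8, 0.3, -0.1]
grip_width: 0.0005
gripper_force: 0.0
```

```bash
python3 -c "
from h import *
go(.584,-.0964,.13)
a=optics.get_image('top')
W=world(a)
print('stack',*fit(W,(.5867,-.2607),.08,.14,.17))
print('counter',*fit(W,(.582,-.0964),.045,.08,.12))
save(a,'t3.png',(200,120,360,260),4)
"
```

```text
t 30.45 p [ 0.4346 -0.1132  0.2619] yaw 2.69 tilt [-0.0009  0.0005] w 0.0005 gf 0.0 F [ 0.8  0.3 -0.1] q6 -32.5
 shift now [0.0097 0.1501 0.1318] 
stack [ 5.86900e-01 -2.61600e-01  1.50400e-01  1.31900e-01  6.01000e-02
 -8.73165e+01] 371
counter [ 5.82600e-01 -9.58000e-02  9.76000e-02  2.85000e-02  2.71000e-02
 -4.17478e+01] 47
```

View pics/t3.png

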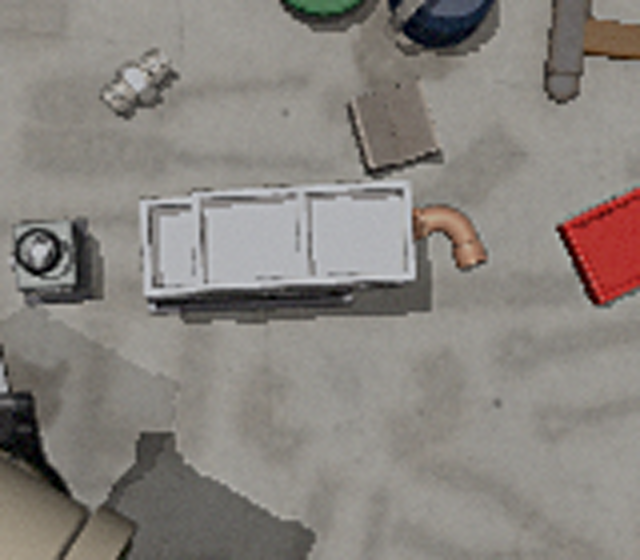

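The stack is aligned at (140–415, 185–300). The plunger at (40,250) is back up, with its top at 0.0976 as before. The elbow, nipple and V-block are where they were, so I'm handing in.

```bash
python3 -c "
from rig import env
print(env.close_job())"
```

```text
the job is handed in; nothing more can be done
None
```

I stacked the three trays in alternating steps, pressed the counter's plunger to its stop and let it spring back, left the bystanders where they were, and handed in the job at about 30 s; no verdict was returned.

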